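# Hook out the specimen from under the riser

### The job

A round mounted specimen has slid under the low clear riser shelf. Use the hooked flat probe to reach in under the shelf, get the hook behind the specimen and drag it out onto the open bench until it is wholly in front of the lamp bar that hangs over the shelf's open front, polished face still up; then lay the probe down flat on the bench, out from under the shelf, and let go of it. Do not touch the specimen with the gripper and leave the canister and the box on the shelf where they stand.

Things in the scene. Friction and masses are not known exactly. Their poses are not given: they have to be found in the camera images.
- riser: Fixed low shelf, mm; its open front faces roughly to the robot's left. Origin: bench level, middle of the board's front edge; x points level into the bay, y along the front edge, z up. Clear board 150 deep (x 0 to 150), 296 wide, underside at z 48, top 54. Side walls (inner faces y -140, +140), back wall (inner face x 144); open at x = 0. Only the specimen lies in the bay.
- specimen: The specimen: resin puck 30 mm in diameter, 18 mm high, 25 to 45 g, lying flat on the bench, polished metal face up. Origin: centre of its underside; z up. At the start its centre is 50 to 70 mm inside the shelf's front edge and within 50 mm of the shelf's middle line.
- probe: Loose hooked flat probe, 150 g at most, lying on the bench, mm. Origin: underside, below the middle of the black handle; x along the blade toward the hook, y to the hook's side, z up. Handle 52 long (x -26 to 26), 16 wide (y), 28 high; pinch its flat sides. Steel blade 14 wide, 5 thick, flat on the bench, to x = 120. At its end a hook bar sticks out to +y (see hook).
- hook (a point): Middle of the free part of the probe's hook bar: probe x 114, y 22, z 2.5 mm. The bar is 12 mm wide (x 108 to 120) and 5 mm thick, sticks out to +y only and ends at y = 45; its dragging face is at x = 108.
- lens_can: Bystander standing on the shelf board: upright screw canister, 38 mm in diameter, 54 mm high. Origin: centre of its underside.
- slide_box: Bystander standing on the shelf board: small box 30 x 82 x 36 mm. Origin: centre of its underside.
- lamp (a point): Centre of the aluminium lamp bar, fixed before the shelf: shelf x -30, z 200 mm. Bar 30 (x) x 320 (y) x 21 mm, underside z 188.5; arms at its ends run back to 12 mm posts beside the shelf (x 6 to 18, y -154 and +154, 210 high). An upright gripper does not fit under the bar; one leaning back, away from the shelf, by about 35 degrees clears it.

How it is judged:
By the outcome, as a careful person would: the job done as asked, in the order asked, and still so for the second after the job is handed in, with the robot touching nothing.
It also fails if it takes over 48 s, if anything falls off the work surface, if the arm or the gripper's body presses on something with over 40 N, if the wrist force passes 120 N, or if a joint passes its speed limit or range.

### The arm

A 7-joint arm with a two-finger parallel gripper is mounted at the origin on a cart in front of the work surface, level with it; the furniture and walls round the work are solid. World frame = base frame: x ahead of the robot, y to its left, z up, the work surface at z = 0. Lengths are in m, angles in degrees, forces in N, time in s.
With the tool pointing down it reaches from about 0.425 to 0.95 m from the base axis. Payload 4.7 kg.
Tool frame: the origin (TCP) lies at the very end of the fingers, on their centre line; the grasp point (between the pads) lies 19 mm behind it; z points along the fingers, y is the line along which they close (so a half turn about z gives the same grasp; the last joint's range is limited). The gripper opens to 87 mm and grips with 3 to 60 N. Pads are 19 mm wide; open, the fingers measure 117 mm over their backs; the gripper's body (75 mm by 190 mm) begins 51 mm behind the grasp point.
Start: joints at [-68.577, 26.849, -2.785, 87.806, 1.381, 65.374, -4.715], TCP at [0.265, 0.621, 0.223] pointing down, gripper open.
Joint ranges: [-148.3, 148.3], [-19.14, 114.17], [-79.39, 73.82], [5.75, 140.21], [-59.74, 239.74], [12.07, 113.84], [-152.46, 152.46]. Speed limits (degrees/s): [147.25, 147.25, 180, 180, 180, 180, 180].

### API

Orientations are given as [roll, pitch, yaw] about the fixed x, y, z axes, in that order (R = Rz(yaw) Ry(pitch) Rx(roll)).
In Python, from rig import env gives the robot as it stands.
- The arm moves only by the tool play_rows, never from a script. Its argument "deltas" is a list of rows, each an object of numbers: "ax", "ay", "az": the turn, a rotation vector about the tool's x, y, z in rad; "dx", "dy", "dz": the shift along the tool's x, y, z in units of 25 mm (1.0 is 25 mm); "claw": the gripper's target within -1 to 1 (shut at 1, half-way at 0, fully open at -1). A call has 1 to 12 rows; each row is the pose to reach, as a shift and turn from the pose commanded when the call began, along the tool's axes at that moment; what a row does not reach only later rows make up. A row lasts 1/8 s, in which the tool goes at most 62.5 mm and 10.7 degrees, less where a joint would pass 70% of its speed; a pose out of reach is approached as far as the arm can. A call with a gripper value outside its range is refused whole. The fingers move at their own pace and stop on an object; the grip force is fixed at half the most. Time passes only in rows, so rows that repeat a pose let the fingers close. It gives the time, the measured TCP pose, the force and the opening at its end, in the units of the state.
- env.state(): the state, without advancing time (a new reading comes with each control period).
- env.read_camera(name): name is "scene" or "side" or "wrist"; returns a dict with "frame" (420x560x3 uint8, red, green, blue), "z_map" (420x560 float32, m along the optical axis (not along the pixel's ray), 0 where there is no reading), "mtx" (3x3 intrinsics, pixels), "dist" ([k1, k2, p1, p2, k3] as OpenCV has them; the pictures are not rectified), "rvec" (rotation vector, rad) and "tvec" (3), from world to camera coordinates, as OpenCV has them; the wrist camera has in their place "tool_from_camera" (4x4, takes a point from camera to tool coordinates, whose origin is the TCP and whose axes are the flange's). Camera axes: x right, y down, z forward; pixel columns grow to the right and rows downward; lengths in m; the calibration is good to about 2 mm. A picture is of the moment at which its call begins: read the wrist's pose just before it.
- env.finish_job(): hands the job in, once; it reports no verdict.
Trained networks look in a picture, given as the dict that the camera call returned (one of the last four; its "shot" number tells which), for a name from the list of things; names that differ only in an ending like _2 or _b are one class to them, and where a whole thing is asked for, a point or a joint stands for the part that bears it (a point fixed in the world has none). Each returns a list of dicts, best first, with "score" (0 to 1); they miss things now and then, are a little off and sometimes report something else, mostly with a low value. They report only what shows in the picture. A call takes as long as a camera call.
- env.find_in(picture, label): "location" ([x, y, z] in m, in world coordinates, good to about 4 mm: the middle of the surface that is visible of it).
- env.outline_of(picture, label): "region" (420x560 bool, what is visible of it).
- env.pinpoint(picture, label): "location" ([x, y, z] in m, in world coordinates, good to about 4 mm: a listed point, or the origin of a listed thing).
The state is a dict: "time_s": time; "joint_positions": joint angles; "qd": joint speeds; "joint_torque": joint torques, N m; "position": TCP position; "ee_rot": TCP orientation; "wrist_force": force on the tool from outside, world axes, zero at the start; "wrist_torque": the same for the moment, N m; "grip_width": finger opening in m.
Only numpy, scipy, OpenCV 4.12 (cv2) and the standard library are available. Lean on these libraries where they do the work, as an engineer would, in place of code of your own. Each camera call takes 0.05 s, during which the arm holds its last target. There are 200 camera calls.

## Working session

There is one attempt and no reset: what is moved stays moved. The work goes in short steps, Python scripts to look and compute and a tool call to move; the robot and the scene stay as the last step left them, time stands still between calls to the robot, and variables do not carry over. Pictures are saved under pics/ and viewed, on a budget of 10 in all, crops included, one or two more only if the job needs it, and the job is handed in when it is done.

Besides the shell and the picture viewer there is one more tool, called after "Request:" by a JSON object that holds its "fn" and its "kwargs". play_rows: Moves the arm, as the interface text tells. Its arguments: {"type":"object","properties":{"deltas":{"type":"array"}},"required":["deltas"]}

```bash
ls; mkdir -p pics
python3 - <<'E'
from rig import env
import cv2
s=env.state(); print(s['time_s'],s['position'],s['ee_rot'],s['grip_width'])
for c in ['scene','side']:
    p=env.read_camera(c); cv2.imwrite(f'pics/{c}0.png',p['frame'][:,:,::-1])
    for l in ['riser','specimen','probe','hook','lens_can','slide_box','lamp']:
        try:
            print(c,l,[(r['location'],round(r['score'],2)) for r in env.pinpoint(p,l)[:2]])
        except Exception as e: print(l,e)
E
```

```text
pics
0.0 [0.26437319 0.62042347 0.22149435] [-1.79887414e+02  4.73204341e-03  1.56922622e+02] 0.08695874667550872
scene riser [([0.573, -0.1001, 0.0013], 0.73), ([0.46, 0.2211, 0.0008], 0.54)]
scene specimen [([0.5743, -0.0982, 0.001], 0.46)]
scene probe [([0.4615, 0.2234, -0.0019], 0.76)]
scene hook [([0.4923, 0.1135, 0.0044], 0.78)]
scene lens_can [([0.6632, -0.186, 0.0528], 0.65)]
scene slide_box [([0.5291, -0.2077, 0.0531], 0.71)]
scene lamp [([0.5702, -0.0665, 0.1999], 0.82)]
side riser [([0.5753, -0.1006, 0.0035], 0.87)]
side specimen [([0.4937, 0.1148, 0.0047], 0.5)]
side probe [([0.4592, 0.2234, -0.0008], 0.65)]
side hook [([0.4957, 0.1155, 0.0031], 0.97)]
side lens_can [([0.6617, -0.1883, 0.0512], 0.75), ([0.5733, -0.0699, 0.1997], 0.74)]
side slide_box []
side lamp [([0.574, -0.0671, 0.1983], 0.96)]
```

View pics/scene0.png

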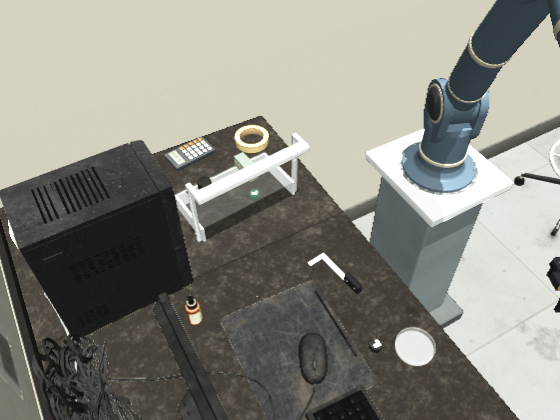

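View pics/side0.png

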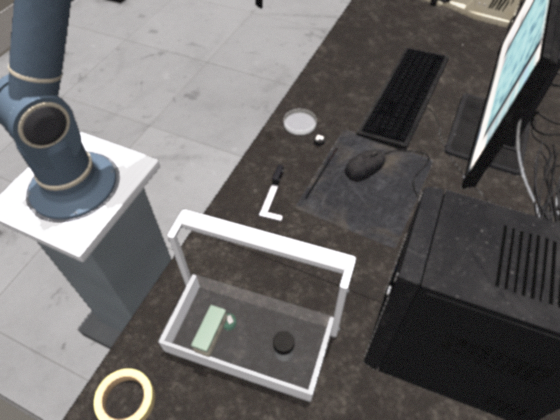

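The scene view shows the specimen under the clear board at about (254,193), the probe handle at (352,282) with the hook at (318,258), and the lamp bar running from (180,200) to (305,147). The side view shows the specimen at about (230,321), next to the green box. Next I'll measure these more precisely.

```bash
cat > h.py <<'E'
import numpy as np, cv2
from rig import env
def world(p, uv, z=None):
    """pixels -> world: via depth map, or on the plane z"""
    uv=np.asarray(uv,float).reshape(-1,2)
    n=cv2.undistortPoints(uv[:,None],p['mtx'],p['dist'])[:,0]
    R=cv2.Rodrigues(np.asarray(p['rvec'],float))[0]; t=np.asarray(p['tvec'],float).ravel()
    ray=np.c_[n,np.ones(len(n))]
    C=-R.T@t; d=ray@R
    if z is None:
        i=uv.round().astype(int); s=p['z_map'][i[:,1],i[:,0]]
    else: s=(z-C[2])/d[:,2]
    return C+d*s[:,None]
def px(m): v,u=np.nonzero(m); return np.c_[u,v]
E
python3 - <<'E'
from h import *
for c in ['scene','side']:
    p=env.read_camera(c)
    W=world(p,px(np.ones((420,560)))).reshape(420,560,3)
    ok=p['z_map']>0
    m=ok&(abs(W[...,2]-.21)<.006)&(abs(W[...,0]-.57)<.2)&(abs(W[...,1]+.067)<.08)
    print(c,'lamp',m.sum(),cv2.minAreaRect((W[m][:,:2]*1000).astype(np.float32)))
    m=ok&(W[...,2]>.02)&(W[...,2]<.035)&(np.hypot(W[...,0]-.46,W[...,1]-.223)<.06)
    print('handle',m.sum(),cv2.minAreaRect((W[m][:,:2]*1000).astype(np.float32)))
    for l in ['specimen']:
        for r in env.outline_of(p,l)[:3]:
            q=px(r['region']); print(l,round(r['score'],2),len(q),q.mean(0),world(p,q.mean(0),.018))
    hsv=cv2.cvtColor(p['frame'],cv2.COLOR_RGB2HSV)
    u,v=(254,193) if c=='scene' else (230,321)
    print('depth pt',world(p,[(u,v)]))
    crop=p['frame'][v-30:v+30,u-40:u+40,::-1]
    cv2.imwrite(f'pics/crop_{c}.png',cv2.resize(crop,None,fx=5,fy=5,interpolation=cv2.INTER_NEAREST))
a=[cv2.imread(f'pics/crop_{c}.png') for c in('scene','side')]
cv2.imwrite('pics/crops.png',np.hstack(a))
E
```

```text
scene lamp 1449 ((567.0052490234375, -82.13542175292969), (322.95916748046875, 67.76690673828125), 5.2895379066467285)
handle 138 ((456.5946350097656, 225.730712890625), (16.937965393066406, 52.05421829223633), 10.904855728149414)
depth pt [[ 0.54242492 -0.12494748  0.05884627]]
side lamp 3134 ((571.14892578125, -85.27958679199219), (321.1090087890625, 63.818023681640625), 5.820803642272949)
handle 118 ((459.6166687011719, 222.48196411132812), (16.003822326660156, 52.47890853881836), 7.219358921051025)
depth pt [[ 0.54553359 -0.17438188  0.05674122]]
```

View pics/crops.png

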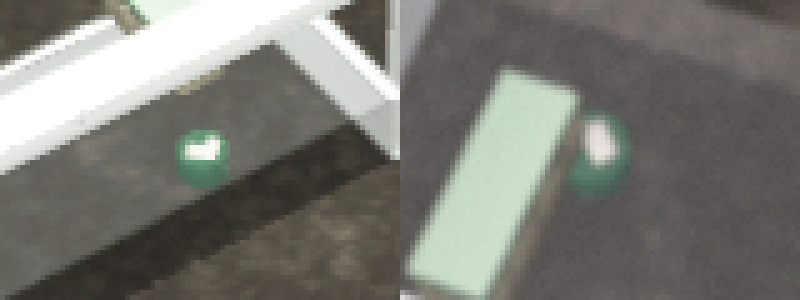

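The scene crop shows the puck's top face centred at about (254.1,193) in full-frame pixels. The side crop shows it at about (230.5,319.5), partly hidden by the box. Next I'll put it and the probe in the shelf frame.

Run:
```python
from h import *
yaw=np.radians(-84.4); X=np.array([np.cos(yaw),np.sin(yaw)]); Y=np.array([-X[1],X[0]])
o=np.array([.5745,-.0995])
for c,uv in [('scene',(254.1,192.7)),('side',(230.5,319.5))]:
    p=env.read_camera(c)
    for z in(.014,.018):
        w=world(p,uv,z)[0]; print(c,w,'shelf',(w[:2]-o)@X,(w[:2]-o)@Y)
    W=world(p,px(np.ones((420,560)))).reshape(420,560,3)
    m=(p['z_map']>0)&(W[...,2]>.0535)&(abs(W[...,2])<.1)&(abs((W[...,:2]-o)@Y)<.16)&((W[...,:2]-o)@X>-.03)&((W[...,:2]-o)@X<.2)
    q=W[m][:,:2]-o; print('board',np.percentile(q@X,[1,99]),np.percentile(q@Y,[1,99]))
    for r in env.outline_of(p,'probe')[:2]:
        q=world(p,px(r['region']),.004); 
        print('probe',r['score'],len(q),cv2.minAreaRect((q[:,:2]*1000).astype(np.float32)))
        k=r['region']&(W[...,2]<.012); k=W[k]; k=k[np.hypot(k[:,0]-.46,k[:,1]-.223)>.035]
        i=k[(k[:,1]>.13)]; a=np.polyfit(i[:,1],i[:,0],1); print('blade yaw',np.degrees(np.arctan2(-1,-a[0])),'x at y=.223',np.polyval(a,.223),len(i), k[:,1].min(), k[:,0].max())
```

```text
scene [ 0.52395543 -0.16424938  0.014     ] shelf 0.05950806924601628 -0.05662177644369682
scene [ 0.52553639 -0.16081996  0.018     ] shelf 0.056249296943543414 -0.054713707697201824
board [-0.00337519  0.14554162] [-0.15423733  0.15169798]
probe 0.56 376 ((461.5973815917969, 172.02767944335938), (47.436309814453125, 147.42559814453125), 23.094036102294922)
blade yaw -81.3421378041916 x at y=.223 0.45424862424180307 106 0.10866833004795173 0.5129963209222426
side [ 0.53242049 -0.15684914  0.014     ] shelf 0.052969191715168534 -0.047474978700370256
side [ 0.53359466 -0.15820588  0.018     ] shelf 0.05443403732999577 -0.04643880104702696
board [0.0020797  0.14769026] [-0.15000086  0.14681438]
probe 0.81 471 ((463.355712890625, 180.41575622558594), (49.5949821472168, 173.963134765625), 22.670827865600586)
blade yaw -83.61116281993354 x at y=.223 0.460286508637828 130 0.1033752767612931 0.5191066091892631
```

```bash
cat >> h.py <<'E'
from scipy.spatial.transform import Rotation as Rot
def Rt(yaw,lean):
    """tool attitude: closing line across the probe of given yaw, leaning back from the shelf"""
    return Rot.from_euler('z',yaw-180,degrees=True)*Rot.from_euler('x',180,degrees=True)*Rot.from_euler('y',-lean,degrees=True)
def delta(p,R):
    s=env.state(); R0=Rot.from_euler('xyz',s['ee_rot'],degrees=True)
    d=R0.inv().apply(np.asarray(p)-s['position'])/.025; a=(R0.inv()*R).as_rotvec()
    print('t',s['time_s'],'pos',s['position'].round(4),'rot',s['ee_rot'].round(1),'w',round(s['grip_width'],4),'F',s['wrist_force'].round(1))
    print('d',d.round(2),'a',a.round(3),'deg',round(np.degrees(np.linalg.norm(a)),1))
E
python3 - <<'E'
from h import *
yaw=-82.5; u=np.array([np.cos(np.radians(yaw)),np.sin(np.radians(yaw)),0])
R=Rt(yaw,36); print(R.as_matrix().round(2))
g=np.array([.459,.2235,.009])-.010*u
gp=g+u*0; 
# grasp point (19mm behind TCP) sits above handle x=-10 
z=R.apply([0,0,1]); tcp=np.array([*(g[:2]+(z*.019)[:2]),.009]); print('tcp',tcp)
delta(tcp-z*.10,R)
E
```

```text
[[-0.11  0.99  0.08]
 [ 0.8   0.13 -0.58]
 [-0.59  0.   -0.81]]
tcp [0.45915244 0.22234207 0.009     ]
t 1.2 pos [0.2646 0.621  0.2226] rot [180.   -0.  156.9] w 0.0872 F [-0.3  0.2 -0.9]
d [-12.22  -9.6    5.31] a [ 0.325 -0.57   1.001] deg 68.6
```

Request:
{"fn": "play_rows", "kwargs": {"deltas": [{"dx": -1.5, "dy": -1.2, "dz": 0.6, "ax": 0.04, "ay": -0.07, "az": 0.12, "claw": -1}, {"dx": -3, "dy": -2.4, "dz": 1.3, "ax": 0.08, "ay": -0.14, "az": 0.25, "claw": -1}, {"dx": -4.6, "dy": -3.6, "dz": 2, "ax": 0.12, "ay": -0.21, "az": 0.37, "claw": -1}, {"dx": -6.1, "dy": -4.8, "dz": 2.6, "ax": 0.16, "ay": -0.28, "az": 0.5, "claw": -1}, {"dx": -7.6, "dy": -6, "dz": 3.3, "ax": 0.2, "ay": -0.36, "az": 0.62, "claw": -1}, {"dx": -9.2, "dy": -7.2, "dz": 4, "ax": 0.24, "ay": -0.43, "az": 0.75, "claw": -1}, {"dx": -10.7, "dy": -8.4, "dz": 4.6, "ax": 0.28, "ay": -0.5, "az": 0.87, "claw": -1}, {"dx": -12.22, "dy": -9.6, "dz": 5.31, "ax": 0.325, "ay": -0.57, "az": 1.0, "claw": -1}, {"dx": -12.22, "dy": -9.6, "dz": 5.31, "ax": 0.325, "ay": -0.57, "az": 1.0, "claw": -1}, {"dx": -12.22, "dy": -9.6, "dz": 5.31, "ax": 0.325, "ay": -0.57, "az": 1.0, "claw": -1}, {"dx": -12.22, "dy": -9.6, "dz": 5.31, "ax": 0.325, "ay": -0.57, "az": 1.0, "claw": -1}, {"dx": -12.22, "dy": -9.6, "dz": 5.31, "ax": 0.325, "ay": -0.57, "az": 1.0, "claw": -1}]}}

```text
time_s: 2.7
position: [0.4512, 0.2817, 0.0902]
ee_rot: [180.0, 35.9, 97.7]
wrist_force: [0.7, -0.9, -0.2]
grip_width: 0.0869
```

Run:
```python
from h import *
s=env.state(); p=env.read_camera('wrist'); cv2.imwrite('pics/w1.png',p['frame'][:,:,::-1])
T=np.eye(4); T[:3,:3]=Rot.from_euler('xyz',s['ee_rot'],degrees=True).as_matrix(); T[:3,3]=s['position']
M=np.linalg.inv(T@p['tool_from_camera']); p['rvec']=cv2.Rodrigues(M[:3,:3])[0]; p['tvec']=M[:3,3]
W=world(p,px(np.ones((420,560)))).reshape(420,560,3)
for n,a,b in[('handle',.024,.032),('blade',.003,.008)]:
    m=(p['z_map']>0)&(W[...,2]>a)&(W[...,2]<b)&(abs(W[...,0]-.46)<.07)&(W[...,1]>.09)&(W[...,1]<.27)
    if m.sum(): print(n,m.sum(),cv2.minAreaRect((W[m][:,:2]*1000).astype(np.float32)))
for l in('probe','hook'): print(l,[(r['location'],round(r['score'],2)) for r in env.pinpoint(p,l)[:2]])
```

```text
handle 692 ((458.89251708984375, 226.39413452148438), (15.942198753356934, 50.81071853637695), 7.110140323638916)
blade 592 ((483.3106689453125, 181.9591064453125), (51.61589431762695, 146.0279998779297), 7.903524398803711)
probe [([0.462, 0.224, 0.0014], 0.88)]
hook [([0.4976, 0.1141, 0.0019], 0.85), ([0.4625, 0.2271, 0.0026], 0.51)]
```

View pics/w1.png

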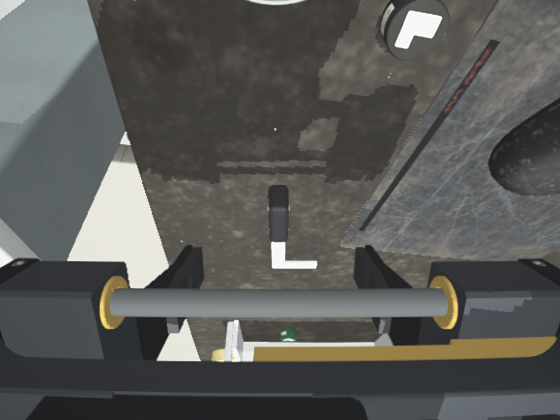

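The wrist view shows the handle at (279,213), centred between the open fingers. The measured pose is (0.459, 0.2255) with a yaw of about -82.7, so I can go down onto it.

Run:
```python
from h import *
yaw=-82.5; u=np.array([np.cos(np.radians(yaw)),np.sin(np.radians(yaw)),0])
R=Rt(yaw,36); g=np.array([.459,.2255,0])-.010*u; z=R.apply([0,0,1])
delta([*(g[:2]+(z*.019)[:2]),.008],R)
```

```text
t 2.85 pos [0.4514 0.281  0.0901] rot [-180.    35.9   97.6] w 0.0871 F [ 0.6 -0.5  0.1]
d [0.07 0.01 4.  ] a [ 0.001 -0.001  0.002] deg 0.2
```

Request:
{"fn": "play_rows", "kwargs": {"deltas": [{"dz": 1.3, "claw": -1}, {"dz": 2.6, "dx": 0.05, "claw": -1}, {"dz": 3.5, "dx": 0.07, "claw": -1}, {"dz": 4.0, "dx": 0.07, "claw": -1}, {"dz": 4.0, "dx": 0.07, "claw": -1}, {"dz": 4.0, "dx": 0.07, "claw": 1}, {"dz": 4.0, "dx": 0.07, "claw": 1}, {"dz": 4.0, "dx": 0.07, "claw": 1}, {"dz": 4.0, "dx": 0.07, "claw": 1}, {"dz": 4.0, "dx": 0.07, "claw": 1}, {"dz": 4.0, "dx": 0.07, "claw": 1}, {"dz": 4.0, "dx": 0.07, "claw": 1}]}}

```text
invalid input
```

Request:
{"fn": "play_rows", "kwargs": {"deltas": [{"dx": 0.02, "dy": 0, "dz": 1.3, "ax": 0, "ay": 0, "az": 0, "claw": -1}, {"dx": 0.05, "dy": 0, "dz": 2.6, "ax": 0, "ay": 0, "az": 0, "claw": -1}, {"dx": 0.07, "dy": 0, "dz": 3.5, "ax": 0, "ay": 0, "az": 0, "claw": -1}, {"dx": 0.07, "dy": 0, "dz": 4, "ax": 0, "ay": 0, "az": 0, "claw": -1}, {"dx": 0.07, "dy": 0, "dz": 4, "ax": 0, "ay": 0, "az": 0, "claw": -1}, {"dx": 0.07, "dy": 0, "dz": 4, "ax": 0, "ay": 0, "az": 0, "claw": 1}, {"dx": 0.07, "dy": 0, "dz": 4, "ax": 0, "ay": 0, "az": 0, "claw": 1}, {"dx": 0.07, "dy": 0, "dz": 4, "ax": 0, "ay": 0, "az": 0, "claw": 1}, {"dx": 0.07, "dy": 0, "dz": 4, "ax": 0, "ay": 0, "az": 0, "claw": 1}, {"dx": 0.07, "dy": 0, "dz": 4, "ax": 0, "ay": 0, "az": 0, "claw": 1}, {"dx": 0.07, "dy": 0, "dz": 4, "ax": 0, "ay": 0, "az": 0, "claw": 1}, {"dx": 0.07, "dy": 0, "dz": 4, "ax": 0, "ay": 0, "az": 0, "claw": 1}]}}

```text
time_s: 4.35
position: [0.4591, 0.2236, 0.0078]
ee_rot: [-180.0, 36.0, 97.6]
wrist_force: [-0.4, -0.6, -0.1]
grip_width: 0.025
```

Request:
{"fn": "play_rows", "kwargs": {"deltas": [{"dx": 0, "dy": 0, "dz": 0, "ax": 0, "ay": 0, "az": 0, "claw": 1}, {"dx": 0, "dy": 0, "dz": 0, "ax": 0, "ay": 0, "az": 0, "claw": 1}, {"dx": 0, "dy": 0, "dz": 0, "ax": 0, "ay": 0, "az": 0, "claw": 1}, {"dx": 0, "dy": 0, "dz": 0, "ax": 0, "ay": 0, "az": 0, "claw": 1}]}}

```text
time_s: 4.85
position: [0.4591, 0.2236, 0.0078]
ee_rot: [-180.0, 36.0, 97.6]
wrist_force: [0.7, -0.2, -0.2]
grip_width: 0.0158
```

```bash
cat >> h.py <<'E'
yawS=-84.4; XS=np.array([np.cos(np.radians(yawS)),np.sin(np.radians(yawS))]); YS=np.array([-XS[1],XS[0]]); oS=np.array([.5745,-.0995])
def probe_to(x,y,z=.010,k=.0019):
    """TCP goal that puts the probe origin at shelf (x,y), TCP height z; k = TCP ahead of probe origin"""
    w=oS+(x+k)*XS+y*YS; print('goal',w.round(4)); delta([*w,z],Rt(yawS,36))
E
python3 - <<'E'
from h import *
probe_to(-.150,-.117)
E
```

```text
goal [0.4436 0.0365]
t 4.85 pos [0.4591 0.2236 0.0078] rot [-180.    36.    97.6] w 0.0158 F [ 0.7 -0.2 -0.2]
d [-5.99 -1.6   4.24] a [ 0.02  -0.     0.028] deg 2.0
```

Request:
{"fn": "play_rows", "kwargs": {"deltas": [{"dx": -0.05, "dy": 0, "dz": -0.065, "ax": 0, "ay": 0, "az": 0, "claw": 1}, {"dx": -0.7, "dy": -0.2, "dz": 0.43, "ax": 0, "ay": 0, "az": 0, "claw": 1}, {"dx": -1.5, "dy": -0.4, "dz": 1.0, "ax": 0.005, "ay": 0, "az": 0.007, "claw": 1}, {"dx": -2.5, "dy": -0.67, "dz": 1.71, "ax": 0.01, "ay": 0, "az": 0.014, "claw": 1}, {"dx": -3.5, "dy": -0.94, "dz": 2.44, "ax": 0.015, "ay": 0, "az": 0.02, "claw": 1}, {"dx": -4.5, "dy": -1.2, "dz": 3.16, "ax": 0.018, "ay": 0, "az": 0.025, "claw": 1}, {"dx": -5.5, "dy": -1.47, "dz": 3.88, "ax": 0.02, "ay": 0, "az": 0.028, "claw": 1}, {"dx": -5.99, "dy": -1.6, "dz": 4.24, "ax": 0.02, "ay": 0, "az": 0.028, "claw": 1}, {"dx": -5.99, "dy": -1.6, "dz": 4.24, "ax": 0.02, "ay": 0, "az": 0.028, "claw": 1}, {"dx": -5.99, "dy": -1.6, "dz": 4.24, "ax": 0.02, "ay": 0, "az": 0.028, "claw": 1}]}}

```text
time_s: 6.1
position: [0.4445, 0.0383, 0.0098]
ee_rot: [179.9, 35.9, 95.7]
wrist_force: [0.1, 0.6, -1.2]
grip_width: 0.0158
```

Run:
```python
from h import *
probe_to(-.026,-.117)
for c in('scene','side'):
    p=env.read_camera(c); cv2.imwrite(f'pics/{c}2.png',p['frame'][:,:,::-1])
    for l in('hook','specimen','probe'):
        for r in env.pinpoint(p,l)[:2]:
            q=np.array(r['location'][:2])-oS; print(c,l,round(r['score'],2),r['location'],'shelf',(q@XS).round(4),(q@YS).round(4))
a=[cv2.imread('pics/scene2.png')[110:310,180:380],cv2.imread('pics/side2.png')[190:390,150:350]]
cv2.imwrite('pics/both2.png',cv2.resize(np.hstack(a),None,fx=2,fy=2))
```

```text
goal [ 0.4557 -0.0869]
t 6.1 pos [0.4445 0.0383 0.0098] rot [179.9  35.9  95.7] w 0.0158 F [ 0.1  0.6 -1.2]
d [-4.08 -0.05  2.94] a [ 0.002 -0.002  0.001] deg 0.2
scene hook 0.54 [0.4769, -0.0744, 0.0062] shelf -0.0345 -0.0947
scene probe 0.77 [0.4477, 0.0357, 0.003] shelf -0.1469 -0.113
side hook 0.9 [0.4773, -0.0714, 0.003] shelf -0.0375 -0.094
side hook 0.59 [0.5724, -0.0697, 0.2015] shelf -0.0299 0.0008
side probe 0.61 [0.444, 0.0383, 0.0004] shelf -0.1499 -0.1164
side probe 0.46 [0.5738, -0.0668, 0.1997] shelf -0.0326 0.0025
```

View pics/both2.png

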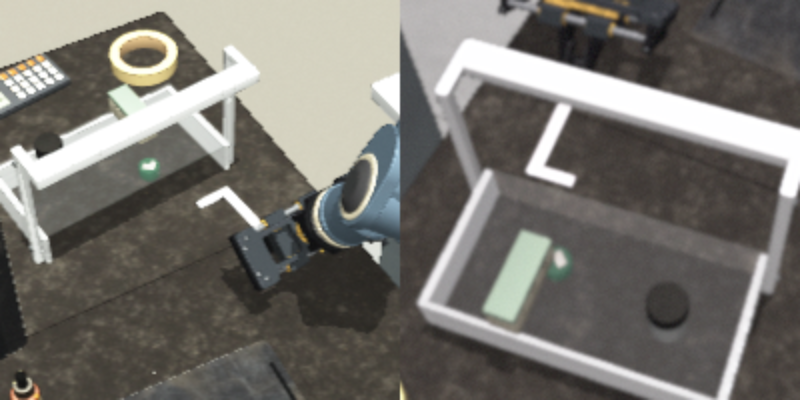

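Request:
{"fn": "play_rows", "kwargs": {"deltas": [{"dx": -0.4, "dy": 0, "dz": 0.29, "ax": 0, "ay": 0, "az": 0, "claw": 1}, {"dx": -0.9, "dy": -0.01, "dz": 0.65, "ax": 0, "ay": 0, "az": 0, "claw": 1}, {"dx": -1.4, "dy": -0.02, "dz": 1.01, "ax": 0, "ay": 0, "az": 0, "claw": 1}, {"dx": -1.9, "dy": -0.02, "dz": 1.37, "ax": 0, "ay": 0, "az": 0, "claw": 1}, {"dx": -2.4, "dy": -0.03, "dz": 1.73, "ax": 0, "ay": 0, "az": 0, "claw": 1}, {"dx": -2.9, "dy": -0.03, "dz": 2.09, "ax": 0, "ay": 0, "az": 0, "claw": 1}, {"dx": -3.4, "dy": -0.04, "dz": 2.45, "ax": 0, "ay": 0, "az": 0, "claw": 1}, {"dx": -3.8, "dy": -0.05, "dz": 2.74, "ax": 0, "ay": 0, "az": 0, "claw": 1}, {"dx": -4.08, "dy": -0.05, "dz": 2.94, "ax": 0, "ay": 0, "az": 0, "claw": 1}, {"dx": -4.08, "dy": -0.05, "dz": 2.94, "ax": 0, "ay": 0, "az": 0, "claw": 1}, {"dx": -4.08, "dy": -0.05, "dz": 2.94, "ax": 0, "ay": 0, "az": 0, "claw": 1}]}}

```text
time_s: 7.88
position: [0.455, -0.0882, 0.0103]
ee_rot: [180.0, 36.0, 95.7]
wrist_force: [-0.6, -0.1, -0.9]
grip_width: 0.0154
```

Run:
```python
from h import *
probe_to(-.026,-.073)
for c in('scene','side'):
    p=env.read_camera(c); cv2.imwrite(f'pics/{c}3.png',p['frame'][:,:,::-1])
a=[cv2.imread('pics/scene3.png')[130:280,180:330],cv2.imread('pics/side3.png')[240:390,160:310]]
cv2.imwrite('pics/both3.png',cv2.resize(np.hstack(a),None,fx=2.6,fy=2.6))
```

```text
goal [ 0.4995 -0.0826]
t 7.875 pos [ 0.455  -0.0882  0.0103] rot [180.   36.   95.7] w 0.0154 F [-0.6 -0.1 -0.9]
d [ 0.04  1.79 -0.02] a [ 0.001 -0.001  0.001] deg 0.1
```

View pics/both3.png

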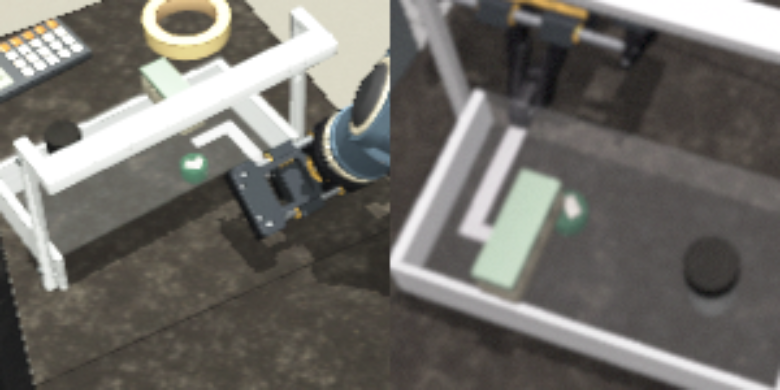

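The hook bar's tip, left view (197,140), is now behind and beside the puck at (193,165), which hasn't moved. There's about 10 mm of clearance, so I'll slide sideways.

Request:
{"fn": "play_rows", "kwargs": {"deltas": [{"dx": 0, "dy": 0.25, "dz": 0, "ax": 0, "ay": 0, "az": 0, "claw": 1}, {"dx": 0.01, "dy": 0.5, "dz": 0, "ax": 0, "ay": 0, "az": 0, "claw": 1}, {"dx": 0.01, "dy": 0.8, "dz": 0, "ax": 0, "ay": 0, "az": 0, "claw": 1}, {"dx": 0.02, "dy": 1.1, "dz": -0.01, "ax": 0, "ay": 0, "az": 0, "claw": 1}, {"dx": 0.03, "dy": 1.4, "dz": -0.01, "ax": 0, "ay": 0, "az": 0, "claw": 1}, {"dx": 0.04, "dy": 1.7, "dz": -0.02, "ax": 0, "ay": 0, "az": 0, "claw": 1}, {"dx": 0.04, "dy": 1.79, "dz": -0.02, "ax": 0, "ay": 0, "az": 0, "claw": 1}, {"dx": 0.04, "dy": 1.79, "dz": -0.02, "ax": 0, "ay": 0, "az": 0, "claw": 1}]}}

```text
time_s: 8.98
position: [0.4991, -0.0834, 0.0103]
ee_rot: [-180.0, 36.0, 95.6]
wrist_force: [0.4, 0.1, -0.8]
grip_width: 0.0158
```

Run:
```python
from h import *
probe_to(-.205,-.073)
for c in('scene','side'):
    p=env.read_camera(c); cv2.imwrite(f'pics/{c}4.png',p['frame'][:,:,::-1])
a=[cv2.imread('pics/scene4.png')[130:280,180:330],cv2.imread('pics/side4.png')[240:390,160:310]]
cv2.imwrite('pics/both4.png',cv2.resize(np.hstack(a),None,fx=2.6,fy=2.6))
```

```text
goal [0.482  0.0955]
t 8.975 pos [ 0.4991 -0.0834  0.0103] rot [-180.    36.    95.6] w 0.0158 F [ 0.4  0.1 -0.8]
d [ 5.82  0.02 -4.21] a [-0. -0.  0.] deg 0.0
```

View pics/both4.png

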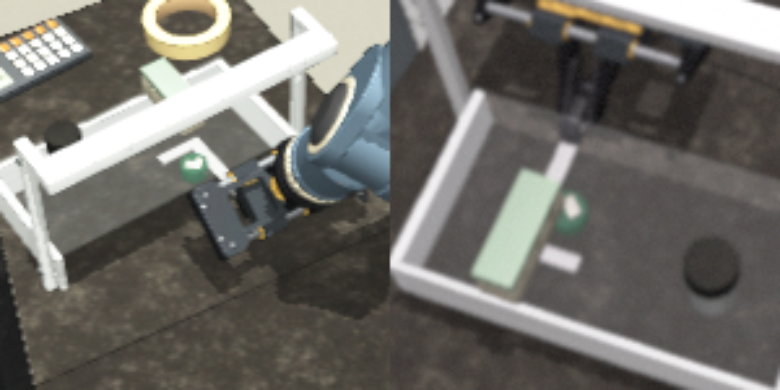

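The hook bar is behind the puck: in the side crop the bar is at (560,258) and the puck at (572,212). Now I'll drag it out slowly.

Request:
{"fn": "play_rows", "kwargs": {"deltas": [{"dx": 0.1, "dy": 0, "dz": -0.07, "ax": 0, "ay": 0, "az": 0, "claw": 1}, {"dx": 0.25, "dy": 0, "dz": -0.18, "ax": 0, "ay": 0, "az": 0, "claw": 1}, {"dx": 0.45, "dy": 0, "dz": -0.33, "ax": 0, "ay": 0, "az": 0, "claw": 1}, {"dx": 0.7, "dy": 0, "dz": -0.51, "ax": 0, "ay": 0, "az": 0, "claw": 1}, {"dx": 1.0, "dy": 0, "dz": -0.72, "ax": 0, "ay": 0, "az": 0, "claw": 1}, {"dx": 1.3, "dy": 0, "dz": -0.94, "ax": 0, "ay": 0, "az": 0, "claw": 1}, {"dx": 1.6, "dy": 0, "dz": -1.16, "ax": 0, "ay": 0, "az": 0, "claw": 1}, {"dx": 1.9, "dy": 0.01, "dz": -1.37, "ax": 0, "ay": 0, "az": 0, "claw": 1}, {"dx": 2.2, "dy": 0.01, "dz": -1.59, "ax": 0, "ay": 0, "az": 0, "claw": 1}, {"dx": 2.5, "dy": 0.01, "dz": -1.81, "ax": 0, "ay": 0, "az": 0, "claw": 1}, {"dx": 2.7, "dy": 0.01, "dz": -1.95, "ax": 0, "ay": 0, "az": 0, "claw": 1}, {"dx": 2.8, "dy": 0.01, "dz": -2.02, "ax": 0, "ay": 0, "az": 0, "claw": 1}]}}

```text
time_s: 10.58
position: [0.491, 0.0031, 0.01]
ee_rot: [-180.0, 36.0, 95.6]
wrist_force: [-0.4, -0.2, -1.7]
grip_width: 0.0157
```

Run:
```python
from h import *
probe_to(-.205,-.073)
for c in('scene','side'):
    p=env.read_camera(c); cv2.imwrite(f'pics/{c}5.png',p['frame'][:,:,::-1])
    for l in('specimen','hook'):
        for r in env.pinpoint(p,l)[:2]:
            q=np.array(r['location'][:2])-oS; print(c,l,round(r['score'],2),r['location'],'shelf',(q@XS).round(4),(q@YS).round(4))
a=[cv2.imread('pics/scene5.png')[130:280,180:330],cv2.imread('pics/side5.png')[200:350,170:320]]
cv2.imwrite('pics/both5.png',cv2.resize(np.hstack(a),None,fx=2.6,fy=2.6))
```

```text
goal [0.482  0.0955]
t 10.575 pos [0.491  0.0031 0.01  ] rot [-180.    36.    95.6] w 0.0157 F [-0.4 -0.2 -1.7]
d [ 3.01  0.01 -2.18] a [ 0. -0.  0.] deg 0.0
scene specimen 0.56 [0.5296, -0.2099, 0.0513] shelf 0.1055 -0.0555
scene specimen 0.45 [0.523, -0.0903, 0.0023] shelf -0.0142 -0.0504
scene hook 0.52 [0.5217, -0.1091, 0.0057] shelf 0.0044 -0.0535
side specimen 0.39 [0.5226, -0.0869, -0.0021] shelf -0.0176 -0.0504
```

View pics/both5.png

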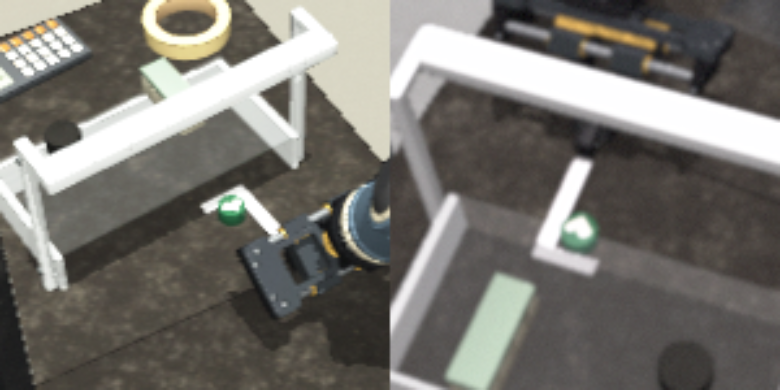

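The puck, left (230,208) and right (578,232), is held in the hook and just emerging at the front edge. I'll keep dragging.

Request:
{"fn": "play_rows", "kwargs": {"deltas": [{"dx": 0.1, "dy": 0, "dz": -0.07, "ax": 0, "ay": 0, "az": 0, "claw": 1}, {"dx": 0.3, "dy": 0, "dz": -0.22, "ax": 0, "ay": 0, "az": 0, "claw": 1}, {"dx": 0.6, "dy": 0, "dz": -0.43, "ax": 0, "ay": 0, "az": 0, "claw": 1}, {"dx": 0.9, "dy": 0, "dz": -0.65, "ax": 0, "ay": 0, "az": 0, "claw": 1}, {"dx": 1.2, "dy": 0, "dz": -0.87, "ax": 0, "ay": 0, "az": 0, "claw": 1}, {"dx": 1.5, "dy": 0, "dz": -1.09, "ax": 0, "ay": 0, "az": 0, "claw": 1}, {"dx": 1.8, "dy": 0, "dz": -1.3, "ax": 0, "ay": 0, "az": 0, "claw": 1}, {"dx": 2.1, "dy": 0.01, "dz": -1.52, "ax": 0, "ay": 0, "az": 0, "claw": 1}, {"dx": 2.4, "dy": 0.01, "dz": -1.74, "ax": 0, "ay": 0, "az": 0, "claw": 1}, {"dx": 2.7, "dy": 0.01, "dz": -1.95, "ax": 0, "ay": 0, "az": 0, "claw": 1}, {"dx": 2.9, "dy": 0.01, "dz": -2.1, "ax": 0, "ay": 0, "az": 0, "claw": 1}, {"dx": 3.01, "dy": 0.01, "dz": -2.18, "ax": 0, "ay": 0, "az": 0, "claw": 1}]}}

```text
time_s: 12.38
position: [0.4821, 0.0956, 0.0099]
ee_rot: [180.0, 36.0, 95.6]
wrist_force: [0.2, 0.7, -1.7]
grip_width: 0.0158
```

Request:
{"fn": "play_rows", "kwargs": {"deltas": [{"dx": 0.02, "dy": 0, "dz": 0.03, "ax": 0, "ay": 0, "az": 0, "claw": 1}, {"dx": 0.05, "dy": 0, "dz": 0.06, "ax": 0, "ay": 0, "az": 0, "claw": 1}, {"dx": 0.055, "dy": 0, "dz": 0.075, "ax": 0, "ay": 0, "az": 0, "claw": 1}, {"dx": 0.055, "dy": 0, "dz": 0.075, "ax": 0, "ay": 0, "az": 0, "claw": 1}]}}

```text
time_s: 12.88
position: [0.482, 0.0949, 0.0078]
ee_rot: [-180.0, 36.0, 95.6]
wrist_force: [-0.6, 0.6, 1.2]
grip_width: 0.016
```

Run:
```python
from h import *
delta([.482,.0955,.0078],Rt(yawS,36))
for c in('scene','side'):
    p=env.read_camera(c); cv2.imwrite(f'pics/{c}6.png',p['frame'][:,:,::-1])
    for l in('specimen','hook'):
        for r in env.pinpoint(p,l)[:2]:
            q=np.array(r['location'][:2])-oS; print(c,l,round(r['score'],2),r['location'],'shelf',(q@XS).round(4),(q@YS).round(4))
a=[cv2.imread('pics/scene6.png')[150:300,200:350],cv2.imread('pics/side6.png')[150:300,180:330]]
cv2.imwrite('pics/both6.png',cv2.resize(np.hstack(a),None,fx=2.6,fy=2.6))
```

```text
t 12.875 pos [0.482  0.0949 0.0078] rot [-180.    36.    95.6] w 0.016 F [-0.6  0.6  1.2]
d [ 0.02  0.   -0.01] a [-0.  0. -0.] deg 0.0
scene specimen 0.55 [0.6643, -0.1853, 0.054] shelf 0.0942 0.081
scene specimen 0.48 [0.5143, 0.0055, 0.0021] shelf -0.1104 -0.0497
scene hook 0.72 [0.5131, -0.0203, 0.0036] shelf -0.0848 -0.0534
side specimen 0.73 [0.5743, -0.0716, 0.1961] shelf -0.0278 0.0025
side specimen 0.6 [0.5148, 0.0062, -0.0027] shelf -0.111 -0.0491
side hook 0.85 [0.5157, -0.0177, 0.0021] shelf -0.0871 -0.0505
```

View pics/both6.png

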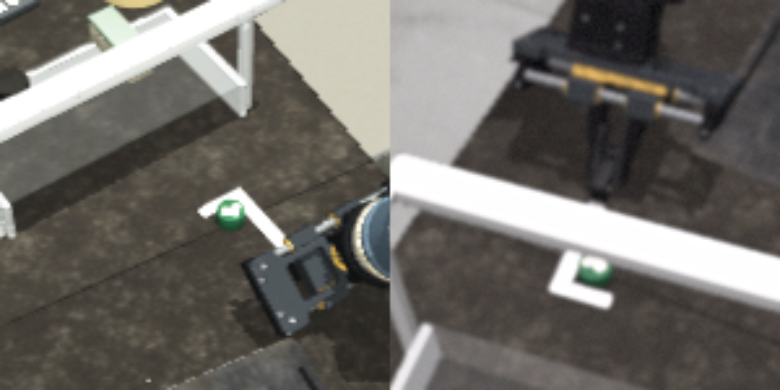

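The puck is at shelf x -111 mm, about 50 mm clear of the bar, face up and in the hook. The probe is down on the bench, so I'll release it and back off.

Request:
{"fn": "play_rows", "kwargs": {"deltas": [{"dx": 0, "dy": 0, "dz": 0, "ax": 0, "ay": 0, "az": 0, "claw": 0}, {"dx": 0, "dy": 0, "dz": 0, "ax": 0, "ay": 0, "az": 0, "claw": 0}, {"dx": 0, "dy": 0, "dz": 0, "ax": 0, "ay": 0, "az": 0, "claw": 0}, {"dx": 0, "dy": 0, "dz": 0, "ax": 0, "ay": 0, "az": 0, "claw": 0}, {"dx": 0, "dy": 0, "dz": -0.5, "ax": 0, "ay": 0, "az": 0, "claw": 0}, {"dx": 0, "dy": 0, "dz": -1.2, "ax": 0, "ay": 0, "az": 0, "claw": 0}, {"dx": 0, "dy": 0, "dz": -2.4, "ax": 0, "ay": 0, "az": 0, "claw": 0}, {"dx": 0, "dy": 0, "dz": -3.8, "ax": 0, "ay": 0, "az": 0, "claw": 0}, {"dx": 0, "dy": 0, "dz": -5.0, "ax": 0, "ay": 0, "az": 0, "claw": 0}, {"dx": 0, "dy": 0, "dz": -5.6, "ax": 0, "ay": 0, "az": 0, "claw": 0}, {"dx": 0, "dy": 0, "dz": -6.0, "ax": 0, "ay": 0, "az": 0, "claw": 0}, {"dx": 0, "dy": 0, "dz": -6.0, "ax": 0, "ay": 0, "az": 0, "claw": 0}]}}

```text
time_s: 14.68
position: [0.4735, 0.1829, 0.129]
ee_rot: [180.0, 36.0, 95.6]
wrist_force: [-0.0, -0.3, 0.3]
grip_width: 0.0436
```

Run:
```python
from h import *
print(env.state()['position'],env.state()['grip_width'])
for c in('scene','side'):
    p=env.read_camera(c); cv2.imwrite(f'pics/{c}7.png',p['frame'][:,:,::-1])
    for l in('specimen','hook','probe','lens_can','slide_box'):
        for r in env.pinpoint(p,l)[:2]:
            q=np.array(r['location'][:2])-oS; print(c,l,round(r['score'],2),r['location'],'shelf',(q@XS).round(4),(q@YS).round(4))
a=[cv2.imread('pics/scene7.png')[130:320,180:370],cv2.imread('pics/side7.png')[150:340,150:340]]
cv2.imwrite('pics/both7.png',cv2.resize(np.hstack(a),None,fx=2.1,fy=2.1))
```

```text
[0.47345233 0.18289376 0.12902402] 0.04362326380138489
scene specimen 0.54 [0.5148, 0.0087, 0.001] shelf -0.1135 -0.0489
scene specimen 0.4 [0.6624, -0.1808, 0.0519] shelf 0.0895 0.0795
scene hook 0.77 [0.5123, -0.0201, 0.0039] shelf -0.0851 -0.0542
scene probe 0.57 [0.4838, 0.0958, 0.0042] shelf -0.2032 -0.0712
scene lens_can 0.55 [0.6657, -0.1851, 0.0526] shelf 0.0941 0.0824
scene slide_box 0.74 [0.5286, -0.2084, 0.0557] shelf 0.1039 -0.0563
scene slide_box 0.18 [0.5726, -0.0987, -0.0001] shelf -0.001 -0.0018
side specimen 0.67 [0.5171, 0.0067, -0.0012] shelf -0.1113 -0.0468
side hook 0.62 [0.5141, -0.0153, 0.0048] shelf -0.0897 -0.0519
side lens_can 0.66 [0.6626, -0.1909, 0.052] shelf 0.0996 0.0788
side slide_box 0.69 [0.5309, -0.2093, 0.0556] shelf 0.105 -0.0541
```

View pics/both7.png

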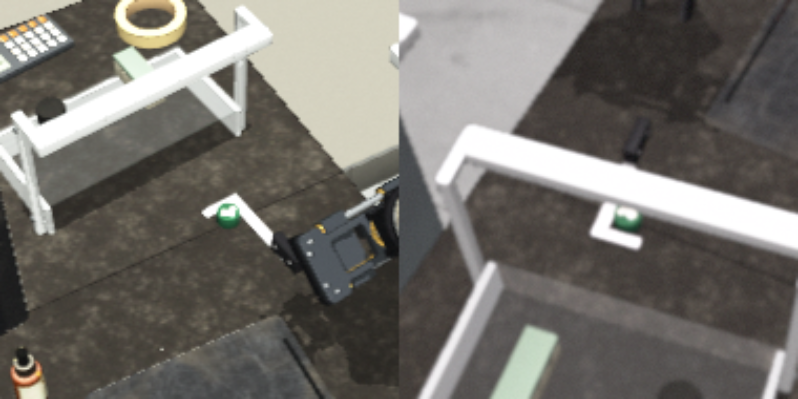

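The probe lies flat on the bench with its handle free at (637,138) in the right view. The puck is face up at left (228,215), and the box and canister haven't moved. I'm handing it in.

```bash
python3 -c "
from rig import env
print(env.finish_job())"
```

```text
the job is handed in; nothing more can be done
None
```

The specimen is out on the open bench, polished face up, and I've handed the job in at about 15 s of the 48 s allowed. I gripped the probe's handle with the gripper leaning back 36°, slid the hook in beside the specimen and then behind it, and dragged it straight out. I then lowered the probe, let go and backed off.

My last checks, with positions in the shelf frame:

- **Specimen:** its centre is at about x -112 mm, so its rear edge is at -97 mm. The lamp bar's front face is at -45 mm, which leaves about 50 mm clear.
- **Probe:** it lies flat with the hook at about x -87 mm, fully out from under the shelf. The fingers are open and about 0.13 m above the bench.
- **Canister and box:** both were within about 5 mm of their starting positions, which is the accuracy of the measurement.
- **Forces:** wrist force read under 2 N at the end of every move. The gripper did not touch the specimen.

**Disagreements:** the networks sometimes labelled the canister, the box or the lamp bar as the specimen. I discarded those after checking the pictures. At the start, the two cameras put the specimen about 8 mm apart along the shelf, so I left extra room when sliding the hook in.

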